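# Seal a polished specimen under the snap lid of its storage capsule

## Robot

A 6-joint arm with a two-finger parallel gripper is mounted at the origin on a cart in front of the work surface, level with it; the furniture and walls round the work are solid. World frame = base frame: x ahead of the robot, y to its left, z up, the work surface at z = 0. Lengths are in m, angles in degrees, forces in N, time in s.
With the tool pointing down it reaches from about 0.325 to 0.9 m from the base axis. Payload 6.1 kg.
Tool frame: the origin (TCP) lies midway between the tips of the shut fingers; the grasp point (between the pads) lies 19 mm behind it (grip_point_offset is the distance from the TCP to the grasp point, in m); y points along the fingers, x is the direction in which the jaws open and shut, and the axes are right-handed (so a half turn about y gives the same grasp; the last joint's range is limited). The gripper opens to 85 mm and grips with 20 to 120 N. Pads are 22 mm wide; open, the fingers measure 114 mm over their backs; the gripper's body (76 mm by 85 mm) begins 54 mm behind the grasp point. The pads swing forward as they close: fully open they stand 13 mm farther back than shut.
Start: joints at [-78.444, 12.628, 87.462, -0, 79.91, -7.225], TCP at [0.201, -0.592, 0.231] pointing down, gripper open.
Joint ranges: [-170.65, 170.65], [-52.31, 119.04], [5.05, 147.46], [-71.25, 251.25], [11.57, 151.72], [-153.62, 153.62]. Speed limits (degrees/s): [147.25, 147.25, 172.46, 180, 180, 180].

## Interface

Orientations are given as a 3x3 rotation matrix whose columns are the frame's x, y, z axes.
In Python, from rig import observe, snapshot, job_done, silhouettes, landmark_of, grip_point_offset gives the robot as it stands.
- The arm moves only by the tool drive_tool, never from a script. Its argument "series" is a list of rows, each a list of 3 entries, a list of its own where there are three numbers: the opening, from 0 (shut) to 1 (fully open), then the shift along the tool's x, y, z in m, then the turn about the tool's y in degrees. In form: [[jaw, [dx, dy, dz], roll], ...]. A call has 1 to 5 rows; each row is the pose to reach, as a shift and turn from the pose commanded when the call began, along the tool's axes at that moment; what a row does not reach only later rows make up. A row lasts 1/12 s, in which the tool goes at most 41.7 mm and 7.16 degrees, less where a joint would pass 70% of its speed; a pose out of reach is approached as far as the arm can. A call with a gripper value outside its range is refused whole. The fingers move at their own pace and stop on an object; the grip force is fixed at half the most. Time passes only in rows, so rows that repeat a pose let the fingers close. It gives the time, the measured TCP pose, the force and the opening at its end, in the units of the state.
- observe(): the state, without advancing time (a new reading comes with each control period).
- snapshot(name): name is "scene" or "top" or "wrist"; returns a dict with "color" (420x560x3 uint8, red, green, blue), "K" (3x3 intrinsics, pixels), "rvec" (rotation vector, rad) and "tvec" (3), from world to camera coordinates, as OpenCV has them. Camera axes: x right, y down, z forward; pixel columns grow to the right and rows downward; lengths in m; the calibration is good to about 2 mm. A picture is of the moment at which its call begins. There is no depth.
- job_done(): hands the job in, once; it reports no verdict.
Trained networks look in a picture, given as the dict that the camera call returned (one of the last four; its "shot" number tells which), for a name from the list of things; names that differ only in an ending like _2 or _b are one class to them, and where a whole thing is asked for, a point or a joint stands for the part that bears it (a point fixed in the world has none). Each returns a list of dicts, best first, with "confidence" (0 to 1); they miss things now and then, are a little off and sometimes report something else, mostly with a low value. They report only what shows in the picture. A call takes as long as a camera call. They do not tell look-alikes from the thing itself.
- silhouettes(picture, name): "region" (420x560 bool, what is visible of it) and "rect" ([left, top, right, bottom] in pixels, round what is visible of it).
- landmark_of(picture, name): "position" ([column, row] in pixels: a listed point, or the origin of a listed thing).
The state is a dict: "time_s": time; "joint_pos": joint angles; "qvel": joint speeds; "joint_torque": joint torques, N m; "ee_pos": TCP position; "eef_rot": TCP orientation; "wrist_force": force on the tool from outside, world axes, zero at the start; "moment": the same for the moment, N m; "opening": opening from 0.0 (shut) to 1.0 (fully open).
Only numpy, scipy, OpenCV 4.12 (cv2) and the standard library are available. Lean on these libraries where they do the work, as an engineer would, in place of code of your own. Each camera call takes 0.05 s, during which the arm holds its last target. There are 200 camera calls.

## Task

Take the polished specimen mount from the pad of lens tissue with a light grip and set it gently, polished face up, into the round nest of the storage capsule. Then put the capsule's lid over it and press it down, without ramming it, until both spring catches snap over its ridges and it lies fully down on its gasket. Finish while still holding the lid pressed down on the gasket with a steady push (about one kilogram's weight, do not let go), and leave the other things on the bench where they are.

Things in the scene. Friction and masses are not known exactly. Their poses are not given: they have to be found in the camera images.
- mount: polished specimen mount: green cylinder, 30 mm in diameter, 21 mm high, 35 g, on the lens tissue, polished face (silver disc) up; origin at the centre of its underside, z up. Three other mounts on the bare bench far to the right have no part in this. Light grip: 20 to 30 N on each finger are ample, 60 N too much
- tissue_pad: the pad of lens tissue (blue booklet 110 x 80 x 9 mm, fixed): origin at the centre of its underside, x along its long side; its top is 9 mm above the bench
- capsule: storage capsule's base, fixed to the bench: aluminium plate 120 (x) x 84 (y) mm, black gasket with its top 10 mm above the bench, and a white guide block 60.6 (x) x 50.6 (y) mm, round-edged, up to 25 mm, over which the lid drops with 1.2 mm play a side. Origin: centre of its underside, z up. Spring catches at the x ends; the y sides are clear above the block, for fingers that close along y
- nest (a point): centre of the floor of the round nest in the middle of the guide block: 32 mm in diameter, 6 mm deep, floor 19 mm above the bench, rim 25 mm; a mount in it stands 15 mm proud of the rim
- lid: lid, right way up on the bench: frosted open-bottomed box 70 (x) x 60 (y) x 40 mm, walls 3.5 mm, inside 63 x 53 x 36 mm, 70 g, grey top plate 72 x 62 mm, a 3 mm ridge along each x end 4 mm above the lower edge. Origin: centre of the open underside, z up. It goes on with its x along the capsule's x, either way round; fully home its origin is 10 mm above the capsule's origin
- lid_rib (a point): centre of the top of the lid's grey rib, which is 40 mm long (x), 12 mm thick (y), 17 mm high, to be pinched across y; 57 mm above the lid's origin (the top plate is at 40 mm, so fingertips that touch it can press there)
- catch_a (a joint): bending (rad) of the steel spring catch 39 mm from the centre at the capsule's +x end, 24 mm wide, 30 mm high, bead 19 mm above the bench. 0 at rest; the lid meets the beads 9 to 10 mm above its home, resists with up to about 10 to 15 N over the next 5 mm while the catches bend to about 0.12, then the force drops at once, they spring back to 0 over the ridges and the lid drops home
- catch_b (a joint): the same for the catch at the capsule's -x end
- vial: bystander: glass sample vial, 24 mm across, 52 mm high, behind the work area; origin at the centre of its underside
- loupe: bystander: black stand loupe, 42 mm across, 37 mm high, behind the work area; origin at the centre of its underside
- petri_dish: bystander: glass dish with cut samples, 68 mm across, 16 mm high, behind the work area; origin at the centre of its underside
- objective_can: bystander: black screw canister, 40 mm across, 72 mm high, behind the work area on the right; origin at the centre of its underside
- marker: bystander: thin black pen, 145 x 12 x 9 mm, lying along y near the front edge; origin under its middle
There are look-alikes about, which are no part of the job. Leave any brown look-alike of the mount alone.

How it is judged:
By the outcome, as a careful person would: the job done as asked, in the order asked, and still so for the second after the job is handed in, while the arm keeps its last pose, push and grip.
It also fails if it takes over 61 s, if anything falls off the work surface, if the arm or the gripper's body presses on something with over 40 N, if the wrist force passes 120 N, or if a joint passes its speed limit or range.

## Working session

There is one attempt and no reset: what is moved stays moved. The work goes in short steps, Python scripts to look and compute and a tool call to move; the robot and the scene stay as the last step left them, time stands still between calls to the robot, and variables do not carry over. Pictures are saved under pics/ and viewed, about 8 in all and at most 12, crops included, and the job is handed in when it is done.

Besides the shell and the picture viewer there is one more tool, called after "Request:" as name(argument=value, ...), one argument or row to a line, values as JSON. drive_tool: Moves the arm, as the interface text tells. Its arguments: {"type":"object","properties":{"series":{"type":"array"}},"required":["series"]}

```bash
mkdir -p pics; ls; cat > h.py <<'E'
import numpy as np, cv2
from rig import *
def P(s):
    R,_=cv2.Rodrigues(np.array(s["rvec"],float)); return np.array(s["K"],float),R,np.array(s["tvec"],float).ravel()
def ray(s,px,z):
    K,R,t=P(s); d=R.T@np.linalg.inv(K)@np.array([px[0],px[1],1.]); c=-R.T@t
    return c+d*(z-c[2])/d[2]
def proj(s,p):
    K,R,t=P(s); q=K@(R@np.array(p,float)+t); return q[:2]/q[2]
def save(s,n,box=None,f=1):
    im=s["color"][:,:,::-1]
    if box: im=im[box[1]:box[3],box[0]:box[2]]
    cv2.imwrite("pics/"+n,cv2.resize(np.ascontiguousarray(im),None,fx=f,fy=f,interpolation=cv2.INTER_CUBIC))
E
python3 - <<'E'
from h import *
np.set_printoptions(precision=4,suppress=True)
print(observe(),grip_point_offset)
a=snapshot("top");save(a,"top.png",f=1.4)
b=snapshot("scene");save(b,"scene.png",f=1.4)
Z=dict(nest=.019,lid_rib=.057,mount=.009)
for s,n in((a,"top"),(b,"scene")):
    K,R,t=P(s);print(n,"cam",-R.T@t)
    for k in "mount tissue_pad capsule nest lid lid_rib vial loupe petri_dish objective_can marker".split():
        for r in landmark_of(s,k)[:4]:
            print(n,k,round(r["confidence"],2),np.round(r["position"]),ray(s,r["position"],Z.get(k,0))[:2])
E
```

```text
pics
{'time_s': 0.0, 'joint_pos': array([-78.4425,  12.6748,  87.5262,   0.0017,  79.9079,  -7.2231]), 'qvel': array([-0.0212, -0.031 ,  0.0224,  0.0144, -0.0144,  0.1326]), 'joint_torque': array([  0.0024, -49.6892, -38.9399,   0.    ,   0.011 ,   0.    ]), 'ee_pos': array([ 0.2011, -0.5911,  0.2302]), 'eef_rot': array([[ 0.3219, -0.0004,  0.9468],
       [-0.9468,  0.0019,  0.3219],
       [-0.0019, -1.    ,  0.0003]]), 'wrist_force': array([ 0.1095, -0.4841,  0.0851]), 'moment': array([ 0.0123, -0.012 , -0.015 ]), 'opening': 0.9998468540230865} 0.0187
top cam [ 0.4042 -0.217   0.9074]
top mount 0.74 [214. 205.] [ 0.553  -0.1177]
top mount 0.69 [171. 237.] [ 0.4871 -0.0356]
top mount 0.54 [277. 236.] [ 0.4922 -0.2432]
top tissue_pad 0.66 [175. 250.] [ 0.4621 -0.0421]
top capsule 0.72 [365. 224.] [ 0.5187 -0.4205]
top nest 0.85 [363. 224.] [ 0.5163 -0.4124]
top lid 0.76 [274. 239.] [ 0.4857 -0.2371]
top lid 0.41 [364. 223.] [ 0.5191 -0.4185]
top lid_rib 0.67 [276. 236.] [ 0.4873 -0.2395]
top lid_rib 0.6 [275. 307.] [ 0.3569 -0.2385]
top lid_rib 0.54 [363. 220.] [ 0.5184 -0.4048]
top
[... 310 characters left out ...]
52.] [ 0.6673 -0.4449]
top objective_can 0.27 [363. 220.] [ 0.525  -0.4166]
top marker 0.71 [279. 307.] [ 0.3524 -0.2482]
scene cam [ 0.0103 -0.7201  0.5028]
scene mount 0.65 [221. 215.] [ 0.4907 -0.0299]
scene mount 0.59 [266. 221.] [ 0.5494 -0.1255]
scene tissue_pad 0.71 [213. 224.] [ 0.4602 -0.0401]
scene lid 0.61 [281. 257.] [ 0.4848 -0.2411]
scene lid_rib 0.74 [416. 263.] [ 0.5891 -0.4791]
scene lid_rib 0.53 [283. 233.] [ 0.4874 -0.2423]
scene lid_rib 0.43 [233. 281.] [ 0.3241 -0.2869]
scene loupe 0.26 [213. 226.] [ 0.4547 -0.0468]
scene objective_can 0.95 [418. 265.] [ 0.6614 -0.4539]
scene objective_can 0.45 [281. 229.] [ 0.5578 -0.1673]
scene marker 0.79 [230. 282.] [ 0.3592 -0.2305]
```

View pics/top.png

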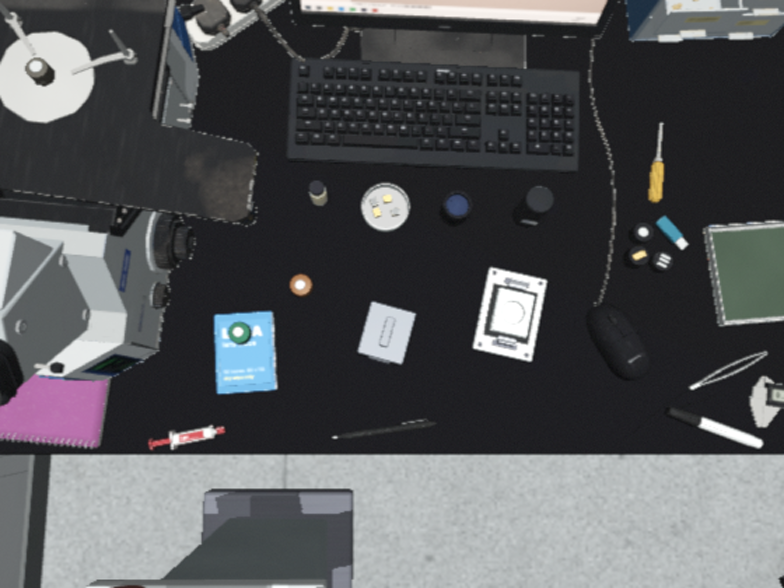

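View pics/scene.png

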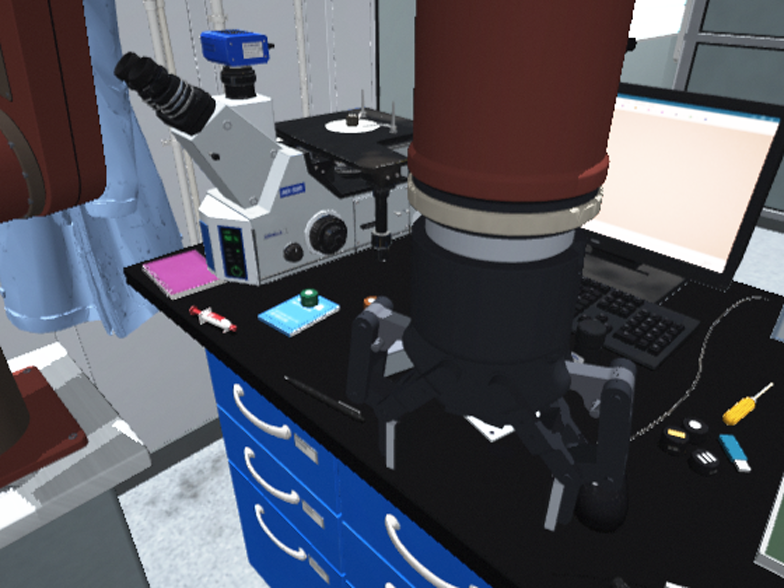

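The top view shows the green mount (silver face) on the blue booklet at (239,332) in the 1.4x picture, and a brown look-alike on the bare bench at (301,285). The lid is at (387,332) and the capsule at (511,313), both tilted roughly -12°. The mount on the tissue is the one meant. I'll confirm that in a crop and measure more finely.

```bash
python3 - <<'E'
from h import *
np.set_printoptions(precision=4,suppress=True)
s=snapshot("top"); save(s,"crop.png",(130,180,400,270),2.9)
def fit(mask,z):
    c,_=cv2.findContours(mask.astype(np.uint8),cv2.RETR_EXTERNAL,cv2.CHAIN_APPROX_NONE)
    c=max(c,key=cv2.contourArea)[:,0]; w=np.array([ray(s,p,z)[:2] for p in c],np.float32)
    r=cv2.minAreaRect(w*1000); B=cv2.boxPoints(r)
    e=max((B[1]-B[0],B[2]-B[1]),key=np.linalg.norm); a=np.degrees(np.arctan2(e[1],e[0]))
    return np.array(r[0]),np.array(r[1]),(a+90)%180-90
for k,z in(("capsule",.006),("lid",.04),("tissue_pad",.009),("mount",.03),("nest",.01)):
    for r in silhouettes(s,k)[:3]: print(k,round(r["confidence"],2),r["rect"],*fit(r["region"],z))
hsv=cv2.cvtColor(s["color"],cv2.COLOR_RGB2HSV); 
g=(hsv[...,0]>50)&(hsv[...,0]<85)&(hsv[...,1]>90); g[:, :150]=0; g[:,200:]=0; g[:200]=0; g[260:]=0
print("green",*fit(g,.03), *fit(g,.02))
# white plate
w=(s["color"].min(2)>170); w[:,:335]=0; w[:,395:]=0; w[:185]=0; w[262:]=0
print("plate",*fit(w,.006))
E
```

```text
capsule 0.93 [340.3, 193.2, 387.1, 257.5] [ 517.7341 -418.0102] [ 85.0115 120.302 ] -13.516464
capsule 0.68 [354.9, 243.0, 369.4, 249.1] [ 479.2462 -412.845 ] [25.7108  8.7044] 77.85809
lid 0.62 [254.5, 215.4, 294.5, 262.0] [ 484.8881 -241.0015] [61.2347 75.9076] -15.013359
tissue_pad 0.64 [155.8, 222.1, 199.0, 282.8] [460.2879 -44.6055] [109.4537  81.9874] 4.3492737
tissue_pad 0.53 [246.3, 303.6, 309.9, 314.0] [ 354.5402 -243.3009] [  8.8667 130.6923] -81.83522
mount 0.74 [208.2, 196.2, 224.3, 213.2] [ 551.8931 -122.8815] [29.704  29.0759] 1.2526627
mount 0.59 [161.2, 230.5, 177.6, 247.6] [485.0135 -40.4583] [29.1206 28.5772] 2.0488129
nest 0.6 [335.5, 188.6, 390.7, 257.8] [ 517.8547 -416.6955] [ 85.6929 122.1209] -12.680695
nest 0.22 [156.3, 221.8, 198.9, 284.5] [460.2472 -44.7813] [109.4769  81.624 ] 4.656021
green [485.4913 -39.0223] [27.4953 25.3725] 46.497437 [486.418 -36.994] [27.8086 25.6617] 46.497772
plate [ 517.6832 -417.6832] [ 84.8235 119.8157] -12.526886
```

View pics/crop.png

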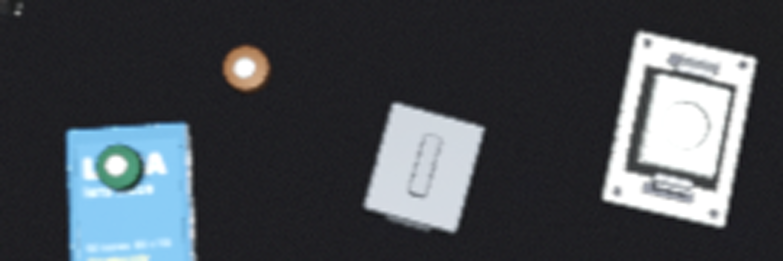

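The crop confirms it: the green mount with silver face sits on the blue booklet, and the brown one lies on bare bench. Mount is at about (0.4855, -0.040), lid (0.485, -0.241) at about -14.5°, capsule (0.518, -0.418) at about -12.7°. Next I move above the mount, turning the jaws to the capsule's y.

Request:
drive_tool(
  series=[
    [1,[-0.0287,0,0.0298],0],
    [1,[-0.0574,0,0.0596],0],
    [1,[-0.0861,0,0.0893],0],
    [1,[-0.1148,0,0.1191],0],
    [1,[-0.1435,0,0.1489],0],
  ],
)

```text
time_s: 1.92
ee_pos: [0.2964, -0.4062, 0.2312]
eef_rot: [[0.321, 0.0, 0.947], [-0.947, -0.0, 0.321], [0.0, -1.0, 0.0]]
wrist_force: [0.2, -0.8, -0.2]
opening: 0.999
```

Request:
drive_tool(
  series=[
    [1,[-0.0287,0,0.0298],0],
    [1,[-0.0574,0,0.0596],0],
    [1,[-0.0861,0,0.0893],0],
    [1,[-0.1148,0,0.1191],0],
    [1,[-0.1435,0,0.1489],0],
  ],
)

```text
time_s: 2.33
ee_pos: [0.3913, -0.2224, 0.2317]
eef_rot: [[0.322, 0.001, 0.947], [-0.947, -0.001, 0.322], [0.001, -1.0, 0.001]]
wrist_force: [1.4, 0.3, -0.0]
opening: 1.001
```

Request:
drive_tool(
  series=[
    [1,[-0.0287,0,0.0298],6],
    [1,[-0.0574,0,0.0596],12],
    [1,[-0.0861,0,0.0893],18],
    [1,[-0.1148,0,0.1191],25],
    [1,[-0.1435,0,0.1489],31.5],
  ],
)

```text
time_s: 2.75
ee_pos: [0.4757, -0.0595, 0.2317]
eef_rot: [[-0.189, 0.001, 0.982], [-0.982, -0.0, -0.189], [0.0, -1.0, 0.001]]
wrist_force: [0.7, -0.9, 0.2]
opening: 1.002
```

Request:
drive_tool(
  series=[
    [0.7,[0,0.04,0],0],
    [0.7,[0,0.08,0],0],
    [0.7,[0,0.08,0],0],
    [0.7,[0,0.08,0],0],
    [0.7,[0,0.08,0],0],
  ],
)

```text
time_s: 3.17
ee_pos: [0.4759, -0.0619, 0.1531]
eef_rot: [[-0.185, 0.001, 0.983], [-0.983, -0.0, -0.185], [0.0, -1.0, 0.002]]
wrist_force: [0.4, -0.5, 0.7]
opening: 0.7
```

```bash
python3 - <<'E'
from h import *
np.set_printoptions(precision=4,suppress=True)
o=observe();print(o["ee_pos"],o["opening"])
for n in("wrist","top"):
    s=snapshot(n)
    if n=="wrist": save(s,"w1.png")
    K,R,t=P(s);print(n,-R.T@t)
    for r in silhouettes(s,"mount")[:2]:
        ys,xs=np.nonzero(r["region"]);c=[xs.mean(),ys.mean()];print(n,r["confidence"],r["rect"],c,ray(s,c,.028))
    print([(round(r["confidence"],2),ray(s,r["position"],.009)[:2]) for r in landmark_of(s,"mount")[:2]])
    print(n,"pred px",proj(s,[.4855,-.04,.03]))
E
```

```text
[ 0.4759 -0.0619  0.1531] 0.6998024229040537
wrist [ 0.5478 -0.0754  0.2939]
wrist 0.89 [312.1, 61.1, 352.0, 102.7] [np.float64(332.2073863636364), np.float64(82.9424715909091)] [ 0.5571 -0.1171  0.028 ]
wrist 0.62 [226.9, 168.1, 264.8, 212.0] [np.float64(246.60481927710845), np.float64(190.06024096385542)] [ 0.4904 -0.0392  0.028 ]
[(0.89, array([ 0.4869, -0.0382])), (0.58, array([ 0.5591, -0.1162]))]
wrist pred px [248.6919 196.3929]
top [ 0.4042 -0.217   0.9074]
top 0.52 [205.4, 195.2, 228.0, 210.0] [np.float64(215.4278350515464), np.float64(203.8762886597938)] [ 0.5515 -0.1226  0.028 ]
[(0.49, array([ 0.5536, -0.1181])), (0.29, array([ 0.6641, -0.4441]))]
top pred px [171.2669 237.2284]
```

View pics/w1.png

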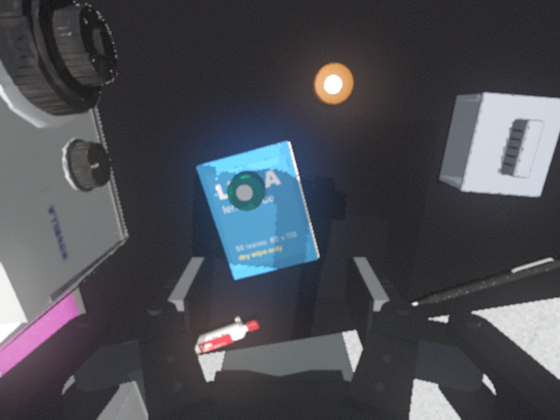

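The wrist view shows the green mount at (246,190) on the booklet, the brown one at (333,83), and the lid at upper right. Both cameras agree on the mount at about (0.487, -0.039). Descending.

Request:
drive_tool(
  series=[
    [0.7,[-0.0246,0.02,0.0067],0],
    [0.7,[-0.0246,0.055,0.0067],0],
    [0.7,[-0.0246,0.085,0.0067],0],
    [0.7,[-0.0246,0.115,0.0067],0],
    [0.7,[-0.0246,0.136,0.0067],0],
  ],
)

```text
time_s: 3.88
ee_pos: [0.4853, -0.0382, 0.0134]
eef_rot: [[-0.184, -0.001, 0.983], [-0.983, 0.0, -0.184], [-0.0, -1.0, -0.001]]
wrist_force: [-0.2, -1.2, -0.1]
opening: 0.697
```

Request:
drive_tool(
  series=[
    [0.5,[0,0,0],0],
    [0.45,[0,0,0],0],
    [0.42,[0,0,0],0],
    [0.4,[0,0,0],0],
    [0.4,[0,0,0],0],
  ],
)

```text
time_s: 4.3
ee_pos: [0.488, -0.0388, 0.0174]
eef_rot: [[-0.185, 0.004, 0.983], [-0.983, -0.001, -0.185], [0.0, -1.0, 0.004]]
wrist_force: [0.4, 0.2, 0.6]
opening: 0.394
```

```bash
python3 - <<'E'
from h import *
o=observe();print(o)
save(snapshot("wrist"),"w2.png",(130,150,430,420),2)
E
```

```text
{'time_s': 4.3, 'joint_pos': array([-1.37917542e+01,  9.86518709e+00,  1.16279503e+02,  3.40243607e-03,
        5.36395791e+01,  8.68455040e+01]), 'qvel': array([-0.00406819,  0.26646779,  0.30486215,  0.02582865, -0.21115505,
        0.03065604]), 'joint_torque': array([-1.24623673e-02, -3.83518338e+01, -3.00921500e+01, -2.36035048e-04,
        1.79058177e-03, -6.08689061e-05]), 'ee_pos': array([ 0.4879657 , -0.03883155,  0.01735379]), 'eef_rot': array([[-1.84625298e-01,  3.66805233e-03,  9.82802139e-01],
       [-9.82808971e-01, -8.51158728e-04, -1.84623404e-01],
       [ 1.59312309e-04, -9.99992910e-01,  3.76214017e-03]]), 'wrist_force': array([0.44566148, 0.20047216, 0.60792972]), 'moment': array([-0.00393676,  0.02830661,  0.05174834]), 'opening': 0.3942174821537197}
```

View pics/w2.png

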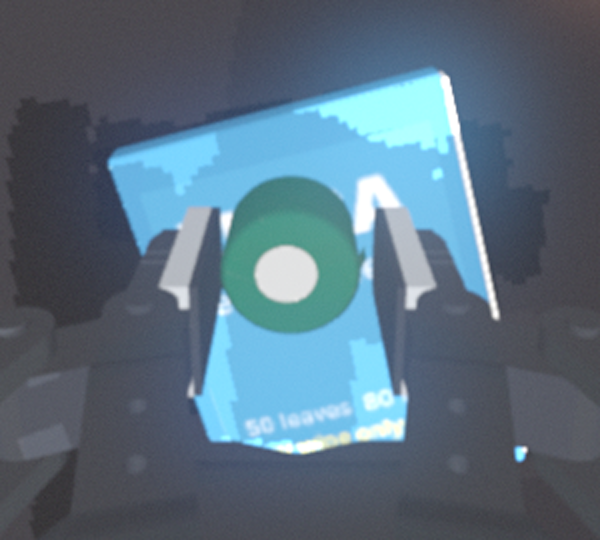

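The mount is centred between the pads (crop, centre ≈ (290,255)). Now I close in small steps so the grip stays light.

Request:
drive_tool(
  series=[
    [0.38,[0,0,0],0],
    [0.37,[0,0,0],0],
    [0.36,[0,0,0],0],
    [0.355,[0,0,0],0],
    [0.355,[0,0,0],0],
  ],
)

```text
time_s: 4.77
ee_pos: [0.4862, -0.0383, 0.0154]
eef_rot: [[-0.184, 0.0, 0.983], [-0.983, 0.0, -0.184], [-0.0, -1.0, 0.0]]
wrist_force: [-0.4, 0.2, -0.3]
opening: 0.358
```

Request:
drive_tool(
  series=[
    [0.35,[0,0,0],0],
    [0.345,[0,0,0],0],
    [0.34,[0,0,0],0],
    [0.34,[0,0,0],0],
    [0.34,[0,0,0],0],
  ],
)

```text
time_s: 5.18
ee_pos: [0.4862, -0.0383, 0.0154]
eef_rot: [[-0.184, -0.0, 0.983], [-0.983, 0.0, -0.184], [-0.0, -1.0, -0.0]]
wrist_force: [-0.8, -0.3, 2.4]
opening: 0.343
```

Request:
drive_tool(
  series=[
    [0.335,[0,0,0],0],
    [0.33,[0,0,0],0],
    [0.325,[0,0,0],0],
    [0.325,[0,0,0],0],
    [0.325,[0,0,0],0],
  ],
)

```text
time_s: 5.6
ee_pos: [0.4862, -0.0384, 0.0155]
eef_rot: [[-0.184, -0.0, 0.983], [-0.983, 0.0, -0.184], [-0.0, -1.0, -0.0]]
wrist_force: [-1.6, 0.8, 5.6]
opening: 0.332
```

Request:
drive_tool(
  series=[
    [0.32,[0,0,0],0],
    [0.315,[0,0,0],0],
    [0.31,[0,0,0],0],
    [0.31,[0,0,0],0],
    [0.31,[0,0,0],0],
  ],
)

```text
time_s: 6.02
ee_pos: [0.4862, -0.0383, 0.0157]
eef_rot: [[-0.184, -0.0, 0.983], [-0.983, 0.0, -0.184], [-0.0, -1.0, -0.0]]
wrist_force: [-2.1, 0.3, 6.4]
opening: 0.323
```

The lag of the opening behind command (0.013) indicates a light grip. Lifting to check that it holds.

Request:
drive_tool(
  series=[
    [0.31,[0,-0.005,0],0],
    [0.31,[0,-0.015,0],0],
    [0.31,[0,-0.035,0],0],
    [0.31,[0,-0.06,0],0],
    [0.31,[0,-0.085,0],0],
  ],
)

```text
time_s: 6.43
ee_pos: [0.4857, -0.0383, 0.1013]
eef_rot: [[-0.185, -0.001, 0.983], [-0.983, 0.0, -0.185], [0.0, -1.0, -0.001]]
wrist_force: [0.7, -0.5, 0.2]
opening: 0.322
```

```bash
python3 - <<'E'
from h import *
o=observe();print(o["ee_pos"],o["opening"],o["wrist_force"])
save(snapshot("wrist"),"w3.png",(130,150,430,420),2)
E
```

```text
[ 0.48566959 -0.03834517  0.1013285 ] 0.3223806264497718 [ 0.65760613 -0.54337715  0.24663239]
```

View pics/w3.png

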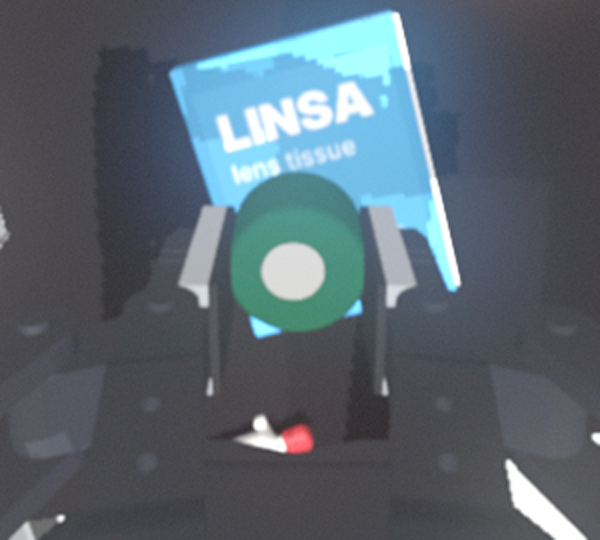

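The lift worked: the mount is upright between the pads, with the silver face at crop (293,271). I carry it to a spot just short of the nest, so the wrist camera sees nest and mount together.

Request:
drive_tool(
  series=[
    [0.31,[0.015,-0.01,0.002],0],
    [0.31,[0.04,-0.015,0.005],0],
    [0.31,[0.07,-0.015,0.01],0],
    [0.31,[0.1,-0.015,0.014],0],
    [0.31,[0.13,-0.015,0.018],0],
  ],
)

```text
time_s: 6.9
ee_pos: [0.4801, -0.1708, 0.1163]
eef_rot: [[-0.184, 0.001, 0.983], [-0.983, -0.001, -0.184], [0.001, -1.0, 0.002]]
wrist_force: [-0.1, 0.0, -0.3]
opening: 0.324
```

Request:
drive_tool(
  series=[
    [0.31,[0.03,0,0.004],0],
    [0.31,[0.06,0,0.008],0],
    [0.31,[0.09,0,0.012],0],
    [0.31,[0.12,0,0.016],0],
    [0.31,[0.15,0,0.02],0],
  ],
)

```text
time_s: 7.32
ee_pos: [0.4717, -0.3223, 0.1159]
eef_rot: [[-0.185, 0.001, 0.983], [-0.983, -0.001, -0.185], [0.0, -1.0, 0.001]]
wrist_force: [-0.1, -0.0, -0.4]
opening: 0.326
```

Request:
drive_tool(
  series=[
    [0.31,[0.03,0.01,0.004],0],
    [0.31,[0.06,0.02,0.008],0.5],
    [0.31,[0.08,0.02,0.012],1],
    [0.31,[0.087,0.02,0.0135],1.5],
    [0.31,[0.087,0.02,0.0135],2],
  ],
)

```text
time_s: 7.73
ee_pos: [0.4689, -0.4103, 0.0957]
eef_rot: [[-0.221, 0.0, 0.975], [-0.975, -0.001, -0.221], [0.001, -1.0, 0.001]]
wrist_force: [-0.4, 0.7, -0.2]
opening: 0.322
```

```bash
python3 - <<'E'
from h import *
np.set_printoptions(precision=4,suppress=True)
o=observe();print(o["ee_pos"],o["opening"],o["eef_rot"][:,0])
s=snapshot("wrist");save(s,"w4.png",f=1.4)
K,R,t=P(s);print(-R.T@t, "proj nest centre",proj(s,[.5177,-.4177,.025]))
for k,z in(("nest",.019),("capsule",0)): print(k,[(round(r["confidence"],2),np.array(r["position"]),ray(s,r["position"],z)) for r in landmark_of(s,k)[:2]])
E
```

```text
[ 0.4689 -0.4103  0.0957] 0.3224405560142243 [-0.2213 -0.9752  0.0006]
[ 0.5404 -0.4265  0.2364] proj nest centre [272.2633 147.9843]
nest [(0.75, array([272. , 141.3]), array([ 0.5211, -0.4182,  0.019 ]))]
capsule []
```

View pics/w4.png

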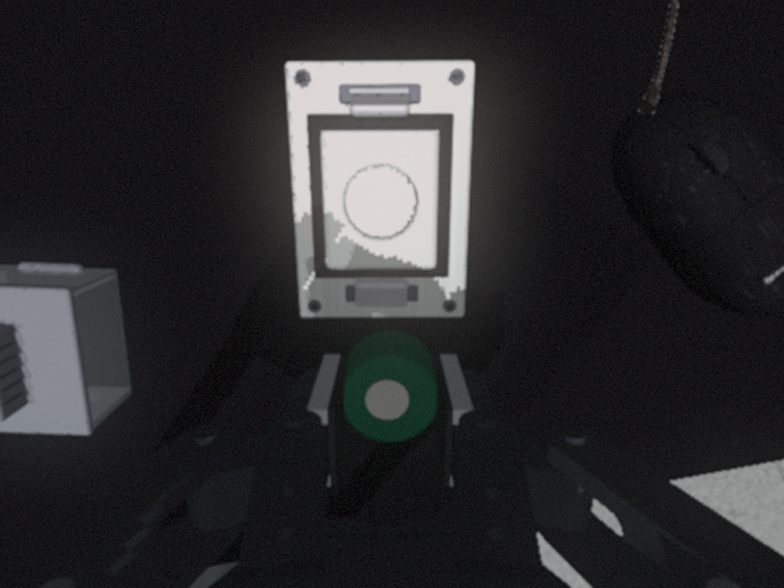

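The wrist view shows the nest ring centred at (381,201) in the 1.4x picture and the held mount upright at about (390,398). I'll compute the offset between them from this one picture.

```bash
cat >> h.py <<'E'
def fitres(s,pts,model,z,x0,r):
    pass
E
python3 - <<'E'
from h import *
from scipy.optimize import least_squares
np.set_printoptions(precision=4,suppress=True)
o=observe();s=snapshot("wrist");X=o["eef_rot"][:,0];Zt=o["eef_rot"][:,2];tcp=o["ee_pos"]
im=s["color"].astype(int);g=im.max(2)
# mount: green mask hull, model = hull of projected top&bottom circles
m=((im[...,1]-im[...,0]>20)&(im[...,1]-im[...,2]>2)).astype(np.uint8)
m[:225]=0;m[325:]=0;m[:,235:245]*=1;m[:,:236]=0;m[:,325:]=0
ys,xs=np.nonzero(m);print("mask box",xs.min(),xs.max(),ys.min(),ys.max(),len(xs))
th=np.linspace(0,2*np.pi,90)
def box(p):
    a=[]
    for dz in(0,.021):
        a+=[proj(s,[p[0]+.015*np.cos(t),p[1]+.015*np.sin(t),p[2]+dz]) for t in th]
    a=np.array(a);return np.r_[a.min(0),a.max(0)]
ob=np.array([xs.min()-.5,ys.min()-.5,xs.max()+.5,ys.max()+.5])
q=least_squares(lambda p:box(p)-ob,tcp+[0,0,-.007]);print("mount base",q.x,"res",q.fun)
d=q.x-tcp;print("rel tool: x %.4f z %.4f h %.4f"%(d@X,d@Zt,d[2]))
# silver disc
w=(im.min(2)>90).astype(np.uint8);w[:265]=0;w[305:]=0;w[:,255:257]*=1;w[:,:255]=0;w[:,298:]=0
ys,xs=np.nonzero(w);c=[xs.mean(),ys.mean()];print("disc px",c,ray(s,c,q.x[2]+.021)-tcp)
# nest ring: HoughCircles-like by dark pixels
sub=g[100:190,230:320].astype(np.uint8)
c=cv2.HoughCircles(cv2.resize(sub,None,fx=4,fy=4,interpolation=cv2.INTER_CUBIC),cv2.HOUGH_GRADIENT,1.5,400,param1=80,param2=25,minRadius=85,maxRadius=125)
print(c)
if c is not None:
    u=c[0,0,:2]/4+[230-.375,100-.375];n=ray(s,u,.025);print("nest",u,n,"r",c[0,0,2]/4, abs(proj(s,n+[0,.016,0])-proj(s,n)))
    e=n-q.x;print("shift mount->nest tool x %.4f z %.4f"%(e@X,e@Zt))
n=ray(s,[381/1.4,201/1.4],.025);e=n-q.x;print("by eye",n,e@X,e@Zt)
r=silhouettes(s,"capsule")
for a in r[:1]:
    c,_=cv2.findContours(a["region"].astype(np.uint8),0,1);c=max(c,key=cv2.contourArea)[:,0]
    R=cv2.minAreaRect(np.array([ray(s,p,.006)[:2]*1000 for p in c],np.float32));print(a["confidence"],R)
E
```

```text
mask box 246 311 246 315 2615
mount base [ 0.4587 -0.4052  0.068 ] res [ 1.6943 -1.5918 -1.6935  1.4892]
rel tool: x 0.0002 z -0.0109 h -0.0277
disc px [np.float64(276.0965630114566), np.float64(285.1882160392799)] [-0.008   0.0028 -0.0067]
[[[188.25 174.75  99.4 ]]]
nest [276.6875 143.3125] [ 0.5203 -0.4178  0.025 ] r 24.85 [25.6514  5.7754]
shift mount->nest tool x -0.0011 z 0.0629
by eye [ 0.5208 -0.4151  0.025 ] -0.0038911070543928314 0.06270409586711614
0.72 ((520.1246337890625, -417.84271240234375), (82.92353820800781, 117.61412048339844), 77.488525390625)
```

```bash
python3 - <<'E'
from h import *
from scipy.optimize import least_squares
np.set_printoptions(precision=4,suppress=True)
o=observe();s=snapshot("wrist");X=o["eef_rot"][:,0];Zt=o["eef_rot"][:,2];tcp=o["ee_pos"]
im=s["color"].astype(int);g=cv2.cvtColor(s["color"],cv2.COLOR_RGB2GRAY)
bh=cv2.morphologyEx(g,cv2.MORPH_BLACKHAT,np.ones((7,7)))
ys,xs=np.nonzero(bh>15);W=np.array([ray(s,(x,y),.025)[:2] for x,y in zip(xs,ys)])
def fit(c):
    for tol in(.004,.003,.002,.0015):
        r=np.linalg.norm(W-c,axis=1);k=abs(r-.016)<tol
        c=least_squares(lambda p:np.linalg.norm(W[k]-p,axis=1)-.016,c,loss="soft_l1",f_scale=.0005).x
    return c,k.sum(),np.std(np.linalg.norm(W[k]-c,axis=1)-.016)
for c0 in([.5208,-.4151],[.52,-.418]): 
    n,k,sd=fit(np.array(c0));print("nest",n,k,sd,proj(s,[*n,.025]))
# mount outline: max green extents with z fixed
th=np.linspace(0,2*np.pi,120)
ob=np.array([245.5,311.5,315.5])
for h in(-.004,-.0067,-.01):
    def f(p):
        a=np.array([proj(s,[p[0]+.015*np.cos(t),p[1]+.015*np.sin(t),tcp[2]+h+.021]) for t in th])
        return np.array([a[:,0].min(),a[:,0].max(),a[:,1].max()])-ob
    q=least_squares(f,tcp[:2]);d=np.r_[q.x-tcp[:2],0];e=np.r_[n-q.x,0]
    print(h,"mount rel tcp x %.4f z %.4f"%(d@X,d@Zt),q.fun,"shift x %.4f z %.4f"%(e@X,e@Zt))
d=np.r_[n-tcp[:2],0];print("nest rel tcp",d@X,d@Zt)
print("tcp px",proj(s,tcp), "X",X)
E
```

```text
nest [ 0.52   -0.4176] 505 0.0005950065079146084 [276.9881 144.016 ]
nest [ 0.52   -0.4176] 505 0.000595006507914631 [276.9881 144.016 ]
-0.004 mount rel tcp x 0.0001 z 0.0056 [-4.5253  4.5227  0.3299] shift x -0.0009 z 0.0460
-0.0067 mount rel tcp x 0.0001 z 0.0038 [-3.7005  3.6984  0.2636] shift x -0.0009 z 0.0477
-0.01 mount rel tcp x 0.0001 z 0.0017 [-2.7402  2.7387  0.1899] shift x -0.0009 z 0.0499
nest rel tcp -0.0007897396663948106 0.05156972513994431
tcp px [278.1562 275.8202] X [-0.2171 -0.9761 -0.0002]
```

```bash
python3 - <<'E'
from h import *
np.set_printoptions(precision=4,suppress=True)
o=observe();s=snapshot("wrist");X=o["eef_rot"][:,0];Zt=o["eef_rot"][:,2];tcp=o["ee_pos"];print(tcp)
im=s["color"].astype(int)
w=(im.min(2)>80).astype(np.uint8);w[:268]=0;w[305:]=0;w[:,:255]=0;w[:,298:]=0
ys,xs=np.nonzero(w);c=[(xs.min()+xs.max())/2,(ys.min()+ys.max())/2]
p=ray(s,c,tcp[2]+.0143);d=p-tcp
print("disc",c,np.ptp(xs)+1,np.ptp(ys)+1,"rel x %.4f z %.4f"%(d@X,d@Zt))
n=np.array([.5200,-.4176,tcp[2]]);e=n-p;print("shift by disc",e@X,e@Zt)
t=np.array([.5188,-.4173,tcp[2]])-tcp;print("shift by displacement",t@X,t@Zt)
E
```

```text
[ 0.4696 -0.4073  0.0957]
disc [np.float64(276.0), np.float64(285.0)] 31 27 rel x -0.0009 z 0.0033
shift by disc -4.9271083064781774e-05 0.04815475668198555
shift by displacement -0.000970092586981333 0.05023506795931963
```

Request:
drive_tool(
  series=[
    [0.31,[-0.0004,0,0.02],0],
    [0.31,[-0.0008,0,0.04],0],
    [0.31,[-0.0008,0.015,0.0492],0],
    [0.31,[-0.0008,0.035,0.0492],0],
    [0.31,[-0.0008,0.05,0.0492],0],
  ],
)

```text
time_s: 8.5
ee_pos: [0.5181, -0.4178, 0.0445]
eef_rot: [[-0.217, 0.0, 0.976], [-0.976, -0.0, -0.217], [0.0, -1.0, 0.0]]
wrist_force: [-1.0, -0.2, -1.2]
opening: 0.321
```

Request:
drive_tool(
  series=[
    [0.31,[0,0.004,0],0],
    [0.31,[0,0.007,0],0],
    [0.31,[0,0.007,0],0],
    [0.31,[0,0.007,0],0],
    [0.31,[0,0.007,0],0],
  ],
)

```text
time_s: 8.92
ee_pos: [0.5178, -0.4193, 0.0397]
eef_rot: [[-0.219, 0.001, 0.976], [-0.976, -0.001, -0.219], [0.001, -1.0, 0.002]]
wrist_force: [-0.3, -0.2, -0.1]
opening: 0.323
```

```bash
python3 - <<'E'
from h import *
np.set_printoptions(precision=4,suppress=True)
o=observe();print(o["ee_pos"],o["opening"],o["eef_rot"][:,0],o["wrist_force"])
s=snapshot("wrist");save(s,"w5.png",(160,150,400,400),2.4)
print(proj(s,[.52,-.4176,.025]),proj(s,o["ee_pos"]))
E
```

```text
[ 0.5178 -0.4193  0.0397] 0.3228738845210714 [-0.2188 -0.9758  0.0011] [-0.3267 -0.2137 -0.1037]
[273.8777 258.4607] [278.1936 275.8312]
```

View pics/w5.png

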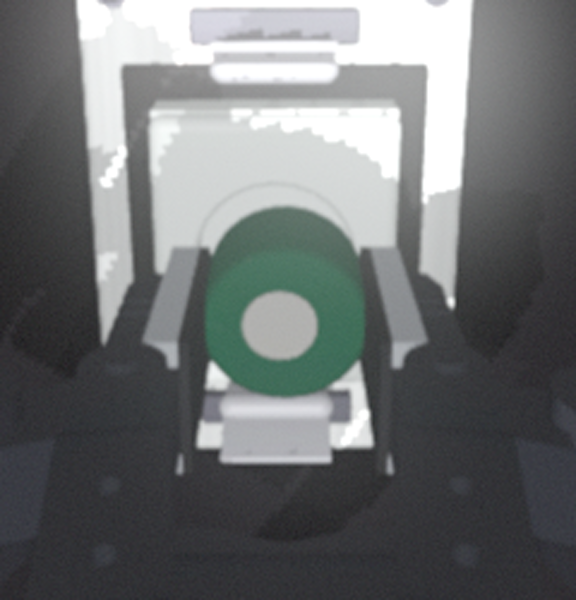

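The view shows the mount about 1.5-2 mm to the right of the nest's arc (centres near 285 and 276 in the crop), while the arm is still settling. I let it settle and measure again.

Request:
drive_tool(
  series=[
    [0.31,[0,0,0],0],
    [0.31,[0,0,0],0],
    [0.31,[0,0,0],0],
    [0.31,[0,0,0],0],
    [0.31,[0,0,0],0],
  ],
)

```text
time_s: 9.38
ee_pos: [0.5173, -0.4186, 0.0384]
eef_rot: [[-0.219, 0.0, 0.976], [-0.976, -0.0, -0.219], [0.0, -1.0, 0.0]]
wrist_force: [-0.4, -0.3, -0.0]
opening: 0.325
```

```bash
cat > m.py <<'E'
from h import *
from scipy.optimize import least_squares
np.set_printoptions(precision=4,suppress=True)
o=observe();s=snapshot("wrist");X=o["eef_rot"][:,0];Zt=o["eef_rot"][:,2];tcp=o["ee_pos"]
print(tcp,o["opening"],X,observe()["ee_pos"])
im=s["color"].astype(int);g=cv2.cvtColor(s["color"],cv2.COLOR_RGB2GRAY)
bh=cv2.morphologyEx(g,cv2.MORPH_BLACKHAT,np.ones((7,7)))
th=np.linspace(0,2*np.pi,120)
m=((im[...,1]-im[...,0]>20)&(im[...,1]-im[...,2]>2));m[:,:236]=0;m[:,330:]=0;m[:225]=0;m[325:]=0
row=slice(270,295);xs=np.nonzero(m[row])[1];L,Rr=xs.min(),xs.max();ys=np.nonzero(m)[0];print("green",L,Rr,ys.min(),ys.max())
ys,xs=np.nonzero((bh>8)&(np.arange(420)[:,None]<262));W=np.array([ray(s,(x,y),.025)[:2] for x,y in zip(xs,ys)])
c=np.array([.52,-.4176])
for tol in(.003,.002,.0015):
    r=np.linalg.norm(W-c,axis=1);k=abs(r-.016)<tol
    c=least_squares(lambda p:np.linalg.norm(W[k]-p,axis=1)-.016,c,loss="soft_l1",f_scale=.0005).x
print("nest",c,k.sum(),np.std(np.linalg.norm(W[k]-c,axis=1)-.016))
mc=ray(s,[(L+Rr)/2,283],tcp[2]+.0143);e=np.r_[c,0]-mc;print("shift x (mount->nest)",e@X)
e=np.r_[c,tcp[2]]-tcp;print("nest rel tcp",e@X,e@Zt)
E
python3 m.py
```

```text
[ 0.5173 -0.4186  0.0384] 0.32489515991425477 [-0.2187 -0.9758  0.    ] [ 0.5173 -0.4186  0.0383]
green 245 311 238 314
nest [ 0.5208 -0.4183] 200 0.0005528393373908589
shift x (mount->nest) -0.0009792422883576663
nest rel tcp -0.0010338179831712155 0.003312428414769927
```

Request:
drive_tool(
  series=[
    [0.31,[-0.001,0.0,0.0006],0],
    [0.31,[-0.001,0.002,0.0006],0],
    [0.31,[-0.001,0.004,0.0006],0],
    [0.31,[-0.001,0.005,0.0006],0],
    [0.31,[-0.001,0.005,0.0006],0],
  ],
)

```text
time_s: 9.85
ee_pos: [0.5178, -0.4174, 0.0327]
eef_rot: [[-0.219, -0.001, 0.976], [-0.976, 0.001, -0.219], [-0.001, -1.0, -0.001]]
wrist_force: [-0.2, 0.4, -0.2]
opening: 0.321
```

Request:
drive_tool(
  series=[
    [0.31,[0,0.001,0],0],
    [0.31,[0,0.002,0],0],
    [0.31,[0,0.003,0],0],
    [0.31,[0,0.003,0],0],
    [0.31,[0,0.003,0],0],
  ],
)

```text
time_s: 10.27
ee_pos: [0.5181, -0.4177, 0.0302]
eef_rot: [[-0.219, -0.0, 0.976], [-0.976, 0.0, -0.219], [-0.0, -1.0, -0.0]]
wrist_force: [0.6, 0.4, -0.1]
opening: 0.325
```

Request:
drive_tool(
  series=[
    [0.31,[0,0.001,0],0],
    [0.31,[0,0.002,0],0],
    [0.31,[0,0.002,0],0],
    [0.31,[0,0.002,0],0],
    [0.31,[0,0.002,0],0],
  ],
)

```text
time_s: 10.68
ee_pos: [0.5181, -0.4177, 0.0283]
eef_rot: [[-0.219, -0.0, 0.976], [-0.976, 0.0, -0.219], [-0.0, -1.0, -0.0]]
wrist_force: [0.3, -0.1, -0.7]
opening: 0.323
```

Request:
drive_tool(
  series=[
    [0.31,[0,0.0005,0],0],
    [0.31,[0,0.001,0],0],
    [0.31,[0,0.0015,0],0],
    [0.31,[0,0.0015,0],0],
    [0.31,[0,0.0015,0],0],
  ],
)

```text
time_s: 11.1
ee_pos: [0.5181, -0.4177, 0.0268]
eef_rot: [[-0.219, -0.0, 0.976], [-0.976, 0.0, -0.219], [-0.0, -1.0, -0.0]]
wrist_force: [-0.2, 0.2, -0.5]
opening: 0.324
```

Request:
drive_tool(
  series=[
    [0.31,[0,0.0004,0],0],
    [0.31,[0,0.0008,0],0],
    [0.31,[0,0.001,0],0],
    [0.31,[0,0.001,0],0],
    [0.31,[0,0.001,0],0],
  ],
)

```text
time_s: 11.52
ee_pos: [0.5181, -0.4177, 0.0258]
eef_rot: [[-0.219, -0.0, 0.976], [-0.976, 0.0, -0.219], [-0.0, -1.0, -0.0]]
wrist_force: [0.1, 0.0, 0.1]
opening: 0.324
```

Request:
drive_tool(
  series=[
    [0.31,[0,0.0003,0],0],
    [0.31,[0,0.0006,0],0],
    [0.31,[0,0.0006,0],0],
    [0.31,[0,0.0006,0],0],
    [0.31,[0,0.0006,0],0],
  ],
)

```text
time_s: 11.93
ee_pos: [0.5182, -0.4178, 0.0257]
eef_rot: [[-0.219, 0.0, 0.976], [-0.976, -0.0, -0.219], [0.0, -1.0, 0.0]]
wrist_force: [-1.5, 2.1, 5.5]
opening: 0.322
```

Contact came at TCP z = 0.0257, exactly the expected nest floor height. Releasing slowly, then rising.

Request:
drive_tool(
  series=[
    [0.33,[0,-0.0003,0],0],
    [0.36,[0,-0.0003,0],0],
    [0.42,[0,-0.0003,0],0],
    [0.5,[0,-0.0003,0],0],
    [0.55,[0,-0.0003,0],0],
  ],
)

```text
time_s: 12.35
ee_pos: [0.518, -0.4177, 0.0252]
eef_rot: [[-0.219, -0.0, 0.976], [-0.976, 0.0, -0.219], [-0.0, -1.0, -0.0]]
wrist_force: [-0.6, 0.5, 0.1]
opening: 0.547
```

Request:
drive_tool(
  series=[
    [0.55,[0,-0.01,0],0],
    [0.6,[0,-0.03,0],0],
    [0.7,[0,-0.06,0],0],
    [0.7,[0,-0.09,0],0],
    [0.7,[0,-0.1,0],0],
  ],
)

```text
time_s: 12.77
ee_pos: [0.5203, -0.4198, 0.1318]
eef_rot: [[-0.219, 0.006, 0.976], [-0.976, -0.006, -0.219], [0.004, -1.0, 0.007]]
wrist_force: [0.5, -0.6, 0.8]
opening: 0.701
```

Request:
drive_tool(
  series=[
    [0.7,[-0.02,0,-0.025],0],
    [0.7,[-0.05,0,-0.05],0],
    [0.7,[-0.08,0,-0.07],0],
    [0.7,[-0.11,0,-0.09],0],
    [0.7,[-0.11,0,-0.09],0],
  ],
)

```text
time_s: 13.18
ee_pos: [0.4508, -0.2842, 0.1234]
eef_rot: [[-0.217, -0.005, 0.976], [-0.976, 0.006, -0.217], [-0.005, -1.0, -0.006]]
wrist_force: [1.2, -0.2, -1.3]
opening: 0.701
```

```bash
python3 - <<'E'
from h import *
np.set_printoptions(precision=4,suppress=True)
o=observe();print(o["ee_pos"],o["opening"],o["eef_rot"][:,0],o["wrist_force"])
s=snapshot("wrist");save(s,"w6.png",f=1.4)
for k,z in(("lid_rib",.057),("lid",0),("mount",.019),("nest",.019)):
    print(k,[(round(r["confidence"],2),np.round(r["position"]),ray(s,r["position"],z)[:2]) for r in landmark_of(s,k)[:2]])
E
```

```text
[ 0.4508 -0.2842  0.1234] 0.7009175327148099 [-0.2166 -0.9762 -0.0047] [ 1.2014 -0.1576 -1.2884]
lid_rib [(0.62, array([191., 180.]), array([ 0.4914, -0.2381]))]
lid [(0.79, array([213., 163.]), array([ 0.4921, -0.2416]))]
mount [(0.91, array([ 31., 112.]), array([ 0.5552, -0.1332])), (0.71, array([454.,  69.]), array([ 0.5202, -0.4178]))]
nest []
```

View pics/w6.png

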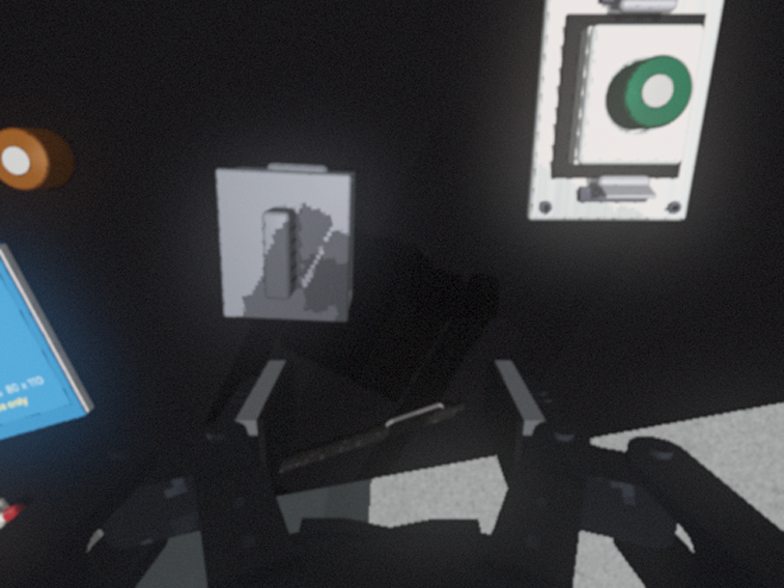

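The wrist view shows the mount sitting in the nest, face up (657,90), and the lid with its rib at about (280,253). Measuring the lid now that the arm has settled.

Request:
drive_tool(
  series=[
    [0.5,[0,0,0],0],
    [0.5,[0,0,0],0],
    [0.5,[0,0,0],0],
    [0.5,[0,0,0],0],
  ],
)

```text
time_s: 13.77
ee_pos: [0.4544, -0.2911, 0.1254]
eef_rot: [[-0.219, -0.0, 0.976], [-0.976, 0.0, -0.219], [-0.0, -1.0, -0.0]]
wrist_force: [-0.0, 0.2, 0.0]
opening: 0.5
```

```bash
cat > l.py <<'E'
from h import *
np.set_printoptions(precision=4,suppress=True)
o=observe();s=snapshot("wrist");X=o["eef_rot"][:,0];Zt=o["eef_rot"][:,2];tcp=o["ee_pos"];print(tcp,X)
def rel(n,p):
    d=np.r_[p[:2],tcp[2]]-tcp;print(n,np.array(p[:2]),"tool x %.4f z %.4f"%(d@X,d@Zt))
for k,z in(("lid_rib",.057),("lid",0)):
    for r in landmark_of(s,k)[:1]: rel(k,ray(s,r["position"],z))
for r in silhouettes(s,"lid")[:2]:
    c,_=cv2.findContours(r["region"].astype(np.uint8),0,1);c=max(c,key=cv2.contourArea)[:,0]
    R=cv2.minAreaRect(np.array([ray(s,p,.04)[:2]*1000 for p in c],np.float32));print(round(r["confidence"],2),R[1:]);rel("rect",np.array(R[0])/1000)
E
python3 l.py
```

```text
[ 0.4544 -0.2911  0.1254] [-0.2191 -0.9757 -0.0001]
lid_rib [ 0.4897 -0.2404] tool x -0.0572 z 0.0233
lid [ 0.4912 -0.2399] tool x -0.0580 z 0.0247
0.65 ((64.2763671875, 74.88755798339844), 75.35360717773438)
rect [ 0.4908 -0.2428] tool x -0.0551 z 0.0249
```

Request:
drive_tool(
  series=[
    [0.45,[-0.03,0,0.011],1],
    [0.45,[-0.0565,0.0,0.022],2],
    [0.45,[-0.0565,0.03,0.022],2],
    [0.45,[-0.0565,0.06,0.022],2],
    [0.45,[-0.0565,0.07,0.022],2],
  ],
)

```text
time_s: 14.38
ee_pos: [0.4861, -0.2383, 0.0518]
eef_rot: [[-0.252, -0.005, 0.968], [-0.968, 0.003, -0.251], [-0.002, -1.0, -0.005]]
wrist_force: [-0.9, 1.0, -0.3]
opening: 0.452
```

Request:
drive_tool(
  series=[
    [0.4,[0,0.005,0],0],
    [0.4,[0,0.008,0],0],
    [0.4,[0,0.008,0],0],
    [0.4,[0,0.008,0],0],
    [0.4,[0,0.008,0],0],
  ],
)

```text
time_s: 14.8
ee_pos: [0.4891, -0.2413, 0.0491]
eef_rot: [[-0.253, 0.002, 0.967], [-0.967, -0.001, -0.253], [0.001, -1.0, 0.002]]
wrist_force: [0.5, -0.4, 0.8]
opening: 0.399
```

```bash
python3 - <<'E'
from h import *
np.set_printoptions(precision=4,suppress=True)
o=observe();print(o["ee_pos"],o["opening"],o["eef_rot"][:,0],o["wrist_force"])
s=snapshot("wrist");save(s,"w7.png",(160,150,400,400),2.4)
K,R,t=P(s);print(proj(s,o["ee_pos"]),-R.T@t)
E
```

```text
[ 0.4891 -0.2413  0.0491] 0.3993141502779168 [-0.253  -0.9675  0.0009] [ 0.4794 -0.4021  0.8257]
[278.24   275.7966] [ 0.5598 -0.2596  0.1899]
```

View pics/w7.png

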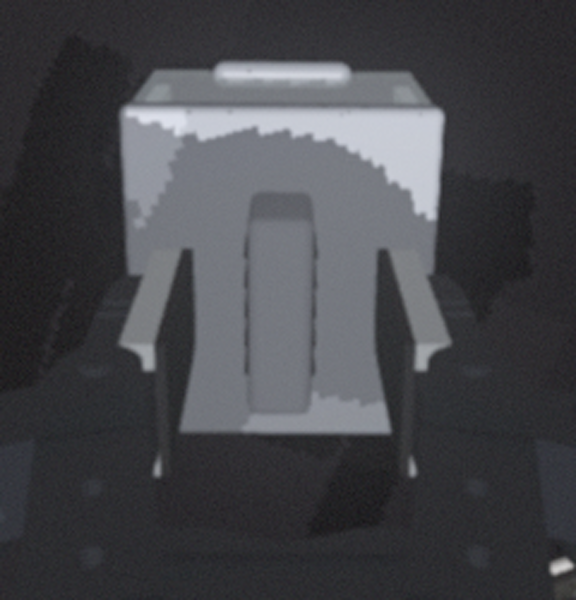

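The rib is centred and straight between the pads (crop (281,316)). I narrow the jaws, lower until the tips touch the top plate, then pinch.

Request:
drive_tool(
  series=[
    [0.3,[0,0,0],0],
    [0.2,[0,0,0],0],
    [0.2,[0,0.001,0],0],
    [0.2,[0,0.003,0],0],
    [0.2,[0,0.003,0],0],
  ],
)

```text
time_s: 15.27
ee_pos: [0.4879, -0.2402, 0.0441]
eef_rot: [[-0.253, -0.001, 0.968], [-0.968, 0.0, -0.253], [-0.0, -1.0, -0.001]]
wrist_force: [-0.4, 0.5, 0.2]
opening: 0.199
```

Request:
drive_tool(
  series=[
    [0.2,[0,0.001,0],0],
    [0.2,[0,0.002,0],0],
    [0.2,[0,0.002,0],0],
    [0.2,[0,0.002,0],0],
  ],
)

```text
time_s: 15.6
ee_pos: [0.4881, -0.2403, 0.0424]
eef_rot: [[-0.253, -0.0, 0.968], [-0.968, 0.0, -0.253], [-0.0, -1.0, -0.0]]
wrist_force: [-0.2, -0.4, -0.7]
opening: 0.199
```

Request:
drive_tool(
  series=[
    [0.2,[0,0.0005,0],0],
    [0.2,[0,0.001,0],0],
    [0.2,[0,0.0015,0],0],
    [0.2,[0,0.0015,0],0],
  ],
)

```text
time_s: 15.93
ee_pos: [0.4881, -0.2403, 0.041]
eef_rot: [[-0.253, -0.0, 0.968], [-0.968, 0.0, -0.253], [-0.0, -1.0, -0.0]]
wrist_force: [0.4, 0.2, 0.2]
opening: 0.2
```

Request:
drive_tool(
  series=[
    [0.2,[0,0.0005,0],0],
    [0.2,[0,0.001,0],0],
    [0.2,[0,0.001,0],0],
    [0.2,[0,0.001,0],0],
  ],
)

```text
time_s: 16.27
ee_pos: [0.4883, -0.2404, 0.0403]
eef_rot: [[-0.253, 0.0, 0.968], [-0.968, -0.0, -0.253], [0.0, -1.0, 0.0]]
wrist_force: [-1.6, 0.9, 3.3]
opening: 0.2
```

Request:
drive_tool(
  series=[
    [0.16,[0,-0.0005,0],0],
    [0.12,[0,-0.0005,0],0],
    [0.08,[0,-0.0005,0],0],
    [0.04,[0,-0.0005,0],0],
    [0,[0,-0.0005,0],0],
  ],
)

```text
time_s: 16.68
ee_pos: [0.4884, -0.2405, 0.0407]
eef_rot: [[-0.253, 0.0, 0.968], [-0.968, -0.0, -0.253], [0.0, -1.0, 0.0]]
wrist_force: [-0.5, 0.3, 2.2]
opening: 0.123
```

Request:
drive_tool(
  series=[
    [0,[0,-0.0005,0],0],
    [0,[0,-0.0005,0],0],
    [0,[0,-0.0005,0],0],
  ],
)

```text
time_s: 16.93
ee_pos: [0.4879, -0.2402, 0.0408]
eef_rot: [[-0.253, -0.0, 0.968], [-0.968, 0.0, -0.253], [-0.0, -1.0, -0.001]]
wrist_force: [0.0, 0.5, 0.7]
opening: 0.122
```

Request:
drive_tool(
  series=[
    [0,[0,-0.005,0],0],
    [0,[0,-0.02,0],0],
    [0,[0,-0.04,0],0],
    [0,[0,-0.06,0],0],
    [0,[0,-0.07,0],0],
  ],
)

```text
time_s: 17.35
ee_pos: [0.4892, -0.2411, 0.1136]
eef_rot: [[-0.253, 0.003, 0.968], [-0.968, -0.002, -0.253], [0.001, -1.0, 0.003]]
wrist_force: [0.2, -0.1, -0.3]
opening: 0.124
```

```bash
cat > r.py <<'E'
from h import *
np.set_printoptions(precision=4,suppress=True)
o=observe();s=snapshot("wrist");X=o["eef_rot"][:,0];Zt=o["eef_rot"][:,2];tcp=o["ee_pos"];print(tcp,o["opening"],X,o["wrist_force"])
zp=tcp[2]-.0008
g=cv2.cvtColor(s["color"],cv2.COLOR_RGB2GRAY).astype(int)
# predicted plate corners for lid offset 0 along tool z
for a,b in((.036,-.031),(.036,.031)):
    print("plate far corner px",proj(s,np.r_[tcp[:2],zp]+a*Zt+b*X*1))
save(s,"w8.png",(130,80,430,380),1.9)
E
python3 r.py
```

```text
[ 0.4892 -0.2411  0.1136] 0.12353414894177125 [-0.2526 -0.9676  0.001 ] [ 0.236  -0.0545 -0.3384]
plate far corner px [205.2825 198.2058]
plate far corner px [351.3585 198.3333]
```

View pics/w8.png

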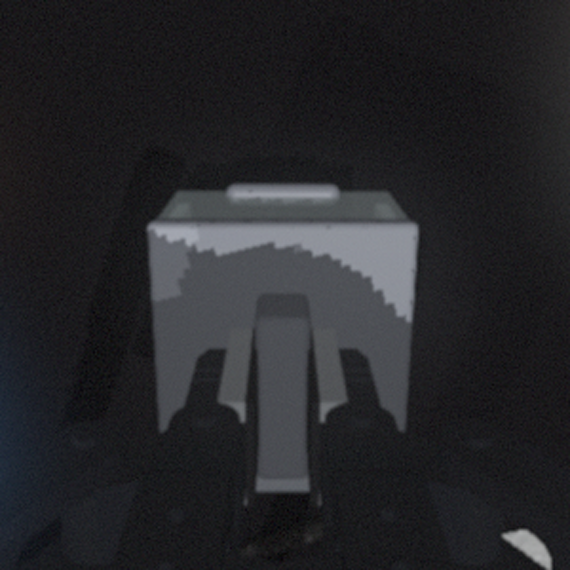

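The lid is lifted straight and level. Its plate's far corners, at (208,197) and (350,197) in full-image pixels, are within 1 mm of where they should be for a centred grip. Carrying it over the capsule.

Request:
drive_tool(
  series=[
    [0,[0.01,0,0.005],0],
    [0,[0.035,0,0.016],0],
    [0,[0.065,0,0.03],0],
    [0,[0.095,0,0.044],0],
    [0,[0.12,0,0.0556],0],
  ],
)

```text
time_s: 17.82
ee_pos: [0.511, -0.3727, 0.1091]
eef_rot: [[-0.253, -0.001, 0.968], [-0.968, 0.001, -0.253], [-0.0, -1.0, -0.002]]
wrist_force: [0.5, 0.2, -0.1]
opening: 0.121
```

Request:
drive_tool(
  series=[
    [0,[0.025,0,0.012],-1],
    [0,[0.04,0,0.019],-2],
    [0,[0.0434,0,0.0202],-2],
    [0,[0.0434,0,0.0202],-2],
    [0,[0.0434,0,0.0202],-2],
  ],
)

```text
time_s: 18.23
ee_pos: [0.5194, -0.4167, 0.1093]
eef_rot: [[-0.219, -0.002, 0.976], [-0.976, 0.002, -0.219], [-0.002, -1.0, -0.002]]
wrist_force: [0.5, 1.4, -1.8]
opening: 0.12
```

Request:
drive_tool(
  series=[
    [0,[0,0.006,0],0],
    [0,[0,0.01,0],0],
    [0,[0,0.01,0],0],
    [0,[0,0.01,0],0],
    [0,[0,0.01,0],0],
  ],
)

```text
time_s: 18.65
ee_pos: [0.5204, -0.4171, 0.1011]
eef_rot: [[-0.218, 0.0, 0.976], [-0.976, 0.0, -0.218], [-0.0, -1.0, -0.0]]
wrist_force: [-0.5, -0.1, -0.2]
opening: 0.122
```

```bash
cat > c.py <<'E'
from h import *
np.set_printoptions(precision=4,suppress=True)
o=observe();s=snapshot("wrist");X=o["eef_rot"][:,0];Zt=o["eef_rot"][:,2];tcp=o["ee_pos"];print(tcp,o["opening"],X,o["wrist_force"])
for n in("wrist","scene"):
    if n!="wrist": s=snapshot(n)
    for k,z in(("capsule",0.),("lid",tcp[2]-.0408),("nest",.019),("lid_rib",tcp[2]+.0162)):
        print(n,k,[(round(r["confidence"],2),np.round(r["position"]),ray(s,r["position"],z)[:2]) for r in landmark_of(s,k)[:2]])
    save(s,f"c_{n}_{int(o['time_s']*100)}.png",None,1.4)
t=np.r_[.5200,-.4175,tcp[2]]-tcp;print("to target",t@X,t@Zt)
E
python3 c.py; ls pics
```

```text
[ 0.5204 -0.4171  0.1011] 0.1215114022622721 [-0.2181 -0.9759 -0.    ] [-0.5302 -0.0646 -0.1817]
wrist capsule []
wrist lid [(0.85, array([278., 237.]), array([ 0.5235, -0.4174]))]
wrist nest []
wrist lid_rib [(0.71, array([276., 293.]), array([ 0.5213, -0.4166]))]
scene capsule []
scene lid [(0.73, array([365., 264.]), array([ 0.5187, -0.4177]))]
scene nest [(0.86, array([359., 282.]), array([ 0.5143, -0.414 ]))]
scene lid_rib [(0.72, array([368., 236.]), array([ 0.5207, -0.4166]))]
to target 0.00046845480056195195 -0.00029799736878751375
c_scene_1864.png
c_wrist_1864.png
crop.png
scene.png
top.png
w1.png
w2.png
w3.png
w4.png
w5.png
w6.png
w7.png
w8.png
```

On target within 0.5 mm. Lowering to just above the guide block.

Request:
drive_tool(
  series=[
    [0,[0.0004,0.005,-0.0003],0],
    [0,[0.0004,0.012,-0.0003],0],
    [0,[0.0004,0.02,-0.0003],0],
    [0,[0.0004,0.026,-0.0003],0],
    [0,[0.0004,0.03,-0.0003],0],
  ],
)

```text
time_s: 19.57
ee_pos: [0.5191, -0.4172, 0.0691]
eef_rot: [[-0.219, -0.002, 0.976], [-0.976, 0.002, -0.219], [-0.001, -1.0, -0.002]]
wrist_force: [-0.7, 0.1, -0.9]
opening: 0.118
```

Request:
drive_tool(
  series=[
    [0,[0,0.001,0],0],
    [0,[0,0.002,0],0],
    [0,[0,0.002,0],0],
    [0,[0,0.002,0],0],
    [0,[0,0.002,0],0],
  ],
)

```text
time_s: 19.98
ee_pos: [0.5201, -0.4182, 0.0695]
eef_rot: [[-0.219, 0.001, 0.976], [-0.976, -0.001, -0.219], [0.0, -1.0, 0.001]]
wrist_force: [-0.4, 0.8, -0.8]
opening: 0.125
```

Request:
drive_tool(
  series=[
    [0,[0,0.001,0],0],
    [0,[0,0.002,0],0],
    [0,[0,0.003,0],0],
    [0,[0,0.003,0],0],
    [0,[0,0.003,0],0],
  ],
)

```text
time_s: 20.4
ee_pos: [0.5198, -0.4178, 0.0659]
eef_rot: [[-0.219, -0.0, 0.976], [-0.976, 0.0, -0.219], [-0.0, -1.0, -0.0]]
wrist_force: [-1.1, 0.2, -0.5]
opening: 0.122
```

Request:
drive_tool(
  series=[
    [0,[0,0.0005,0],0],
    [0,[0,0.001,0],0],
    [0,[0,0.0015,0],0],
    [0,[0,0.0015,0],0],
    [0,[0,0.0015,0],0],
  ],
)

```text
time_s: 20.82
ee_pos: [0.5199, -0.4179, 0.0645]
eef_rot: [[-0.219, -0.0, 0.976], [-0.976, 0.0, -0.219], [-0.0, -1.0, -0.0]]
wrist_force: [-0.3, -0.1, -1.1]
opening: 0.123
```

Request:
drive_tool(
  series=[
    [0,[0,0.0005,0],0],
    [0,[0,0.001,0],0],
    [0,[0,0.0015,0],0],
    [0,[0,0.0015,0],0],
    [0,[0,0.0015,0],0],
  ],
)

```text
time_s: 21.23
ee_pos: [0.5198, -0.4179, 0.063]
eef_rot: [[-0.219, -0.0, 0.976], [-0.976, 0.0, -0.219], [-0.0, -1.0, -0.0]]
wrist_force: [-1.1, 0.2, -1.1]
opening: 0.12
```

The lid is over the block without contact. Continuing to the catches.

Request:
drive_tool(
  series=[
    [0,[0,0.0005,0],0],
    [0,[0,0.001,0],0],
    [0,[0,0.0015,0],0],
    [0,[0,0.002,0],0],
    [0,[0,0.002,0],0],
  ],
)

```text
time_s: 21.65
ee_pos: [0.5198, -0.4178, 0.0608]
eef_rot: [[-0.219, -0.0, 0.976], [-0.976, 0.0, -0.219], [-0.0, -1.0, -0.0]]
wrist_force: [0.2, 0.5, -0.5]
opening: 0.122
```

Request:
drive_tool(
  series=[
    [0,[0,0.0005,0],0],
    [0,[0,0.001,0],0],
    [0,[0,0.0015,0],0],
    [0,[0,0.002,0],0],
    [0,[0,0.002,0],0],
  ],
)

```text
time_s: 22.07
ee_pos: [0.52, -0.4182, 0.0602]
eef_rot: [[-0.219, 0.0, 0.976], [-0.976, -0.0, -0.219], [0.0, -1.0, 0.0]]
wrist_force: [-4.0, 2.0, 5.4]
opening: 0.126
```

Request:
drive_tool(
  series=[
    [0,[0,0.0005,0],0],
    [0,[0,0.001,0],0],
    [0,[0,0.0015,0],0],
    [0,[0,0.0015,0],0],
    [0,[0,0.0015,0],0],
  ],
)

```text
time_s: 22.48
ee_pos: [0.5203, -0.4184, 0.0599]
eef_rot: [[-0.218, 0.001, 0.976], [-0.976, -0.001, -0.218], [0.001, -1.0, 0.001]]
wrist_force: [-4.5, 3.9, 12.8]
opening: 0.123
```

Request:
drive_tool(
  series=[
    [0,[0,0.0005,0],0],
    [0,[0,0.001,0],0],
    [0,[0,0.0015,0],0],
    [0,[0,0.0015,0],0],
    [0,[0,0.0015,0],0],
  ],
)

```text
time_s: 22.9
ee_pos: [0.5202, -0.419, 0.0589]
eef_rot: [[-0.219, 0.001, 0.976], [-0.976, -0.002, -0.219], [0.002, -1.0, 0.001]]
wrist_force: [-6.0, 2.7, 13.2]
opening: 0.121
```

Request:
drive_tool(
  series=[
    [0,[-0.0003,0.0005,-0.0006],0],
    [0,[-0.0003,0.001,-0.0006],0],
    [0,[-0.0003,0.001,-0.0006],0],
    [0,[-0.0003,0.001,-0.0006],0],
  ],
)

```text
time_s: 23.23
ee_pos: [0.5201, -0.419, 0.0585]
eef_rot: [[-0.219, 0.002, 0.976], [-0.976, -0.003, -0.219], [0.002, -1.0, 0.002]]
wrist_force: [-5.6, 2.4, 15.0]
opening: 0.118
```

Request:
drive_tool(
  series=[
    [0,[0,0.0005,0],0],
    [0,[0,0.001,0],0],
    [0,[0,0.001,0],0],
    [0,[0,0.001,0],0],
  ],
)

```text
time_s: 23.57
ee_pos: [0.5201, -0.419, 0.0575]
eef_rot: [[-0.219, 0.002, 0.976], [-0.976, -0.003, -0.219], [0.002, -1.0, 0.002]]
wrist_force: [-5.0, 1.8, 14.0]
opening: 0.121
```

Request:
drive_tool(
  series=[
    [0,[0,0.0005,-0.0003],0],
    [0,[0,0.001,-0.0005],0],
    [0,[0,0.001,-0.0005],0],
    [0,[0,0.001,-0.0005],0],
  ],
)

```text
time_s: 23.9
ee_pos: [0.5194, -0.4185, 0.0546]
eef_rot: [[-0.219, 0.002, 0.976], [-0.976, -0.002, -0.219], [0.002, -1.0, 0.002]]
wrist_force: [-0.4, -0.5, 2.5]
opening: 0.127
```

Request:
drive_tool(
  series=[
    [0,[0,0.0005,0],0],
    [0,[0,0.001,0],0],
    [0,[0,0.001,0],0],
    [0,[0,0.001,0],0],
  ],
)

```text
time_s: 24.23
ee_pos: [0.5187, -0.4168, 0.051]
eef_rot: [[-0.219, -0.001, 0.976], [-0.976, 0.001, -0.219], [-0.001, -1.0, -0.001]]
wrist_force: [1.4, -0.7, -3.4]
opening: 0.121
```

The force dropped at once and the lid is at home height (TCP 0.051; 0.0508 expected). Building up the steady push.

Request:
drive_tool(
  series=[
    [0,[0,0.0005,0],0],
    [0,[0,0.001,0],0],
    [0,[0,0.0015,0],0],
    [0,[0,0.0015,0],0],
    [0,[0,0.0015,0],0],
  ],
)

```text
time_s: 24.65
ee_pos: [0.519, -0.4172, 0.0508]
eef_rot: [[-0.218, 0.0, 0.976], [-0.976, 0.0, -0.218], [-0.0, -1.0, -0.0]]
wrist_force: [0.1, 1.2, 1.2]
opening: 0.122
```

Request:
drive_tool(
  series=[
    [0,[0,0.0003,0],0],
    [0,[0,0.0006,0],0],
    [0,[0,0.0006,0],0],
    [0,[0,0.0006,0],0],
    [0,[0,0.0006,0],0],
  ],
)

```text
time_s: 25.07
ee_pos: [0.519, -0.4174, 0.0508]
eef_rot: [[-0.219, 0.0, 0.976], [-0.976, 0.0, -0.219], [-0.0, -1.0, 0.0]]
wrist_force: [-0.4, 3.3, 5.7]
opening: 0.121
```

Request:
drive_tool(
  series=[
    [0,[-0.0003,0.0003,0],0],
    [0,[-0.0005,0.0006,0],0],
    [0,[-0.0005,0.0008,0],0],
    [0,[-0.0005,0.0008,0],0],
    [0,[-0.0005,0.0008,0],0],
  ],
)

```text
time_s: 25.48
ee_pos: [0.519, -0.4173, 0.0508]
eef_rot: [[-0.219, 0.0, 0.976], [-0.976, -0.001, -0.219], [0.001, -1.0, 0.0]]
wrist_force: [-3.0, 4.8, 9.5]
opening: 0.119
```

```bash
python3 c.py; python3 - <<'E'
from h import *
a=cv2.resize(snapshot("scene")["color"][190:330,280:460],None,fx=3,fy=3,interpolation=2)
b=cv2.resize(snapshot("wrist")["color"][90:360,160:400],None,fx=1.0,fy=1.0)
im=np.zeros((540,790,3),np.uint8);im[:420,:540]=a;im[:270,545:785]=b;cv2.imwrite("pics/final.png",im[:,:,::-1])
print(observe()["wrist_force"],observe()["ee_pos"])
E
```

```text
[ 0.519  -0.4173  0.0508] 0.11859729488913753 [-0.2185 -0.9758  0.0007] [-2.9764  4.8225  9.5472]
wrist capsule []
wrist lid [(0.64, array([278., 241.]), array([ 0.5197, -0.4175]))]
wrist nest []
wrist lid_rib [(0.85, array([276., 290.]), array([ 0.5213, -0.4168]))]
scene capsule [(0.82, array([363., 288.]), array([ 0.5241, -0.418 ]))]
scene lid [(0.91, array([363., 287.]), array([ 0.5173, -0.4215]))]
scene nest [(0.71, array([367., 260.]), array([ 0.5781, -0.3856])), (0.56, array([360., 283.]), array([ 0.514 , -0.4168]))]
scene lid_rib [(0.93, array([365., 263.]), array([ 0.5131, -0.421 ]))]
to target -1.5459799413072623e-05 0.0009963731256486539
[-2.86286583  4.73160396 10.18437753] [ 0.51904197 -0.4173291   0.0507839 ]
```

View pics/final.png

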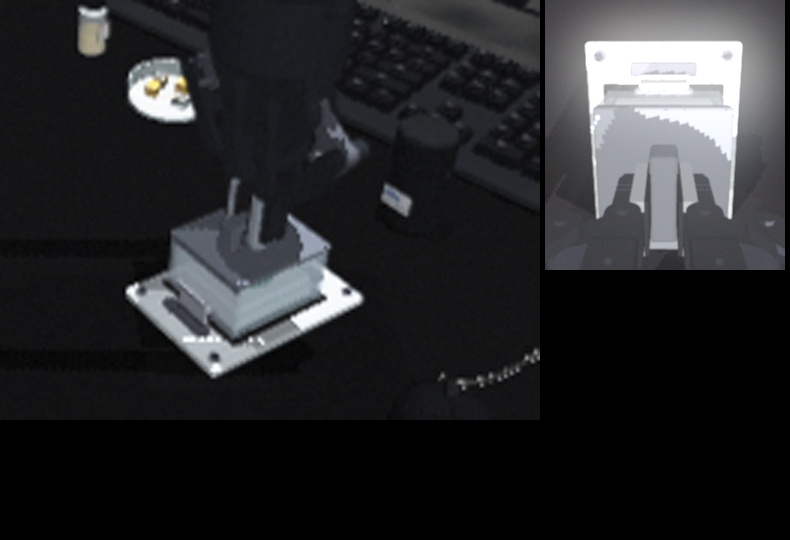

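The picture shows the lid level and flat on the gasket inside the plate, with the catches upright at its ends. One settling hold, then I hand it in.

Request:
drive_tool(
  series=[
    [0,[0,0,0],0],
    [0,[0,0,0],0],
    [0,[0,0,0],0],
    [0,[0,0,0],0],
    [0,[0,0,0],0],
  ],
)

```text
time_s: 26.5
ee_pos: [0.519, -0.4173, 0.0508]
eef_rot: [[-0.219, 0.0, 0.976], [-0.976, -0.001, -0.219], [0.001, -1.0, 0.0]]
wrist_force: [-3.0, 5.4, 10.4]
opening: 0.122
```

```bash
python3 -c "
from rig import *
o=observe();print(o['wrist_force'],o['ee_pos'],o['time_s'],o['opening'])
if 7<o['wrist_force'][2]<14: print(job_done())"
```

```text
[-3.04759852  5.40686953 10.35742659] [ 0.51901424 -0.41734581  0.050783  ] 26.5 0.12168586314636504
the job is handed in; nothing more can be done
None
```

The job is handed in at 26.5 s. The green mount is in the nest, polished face up, and the lid is snapped home and still held pressed on its gasket.

- **Mount:** I gripped it lightly. I judged the force from how far the opening lagged its command, about 0.013. That suggests roughly 12–25 N, but I had no direct reading. It reached the nest floor at exactly the expected height, with about 5 N of contact.
- **Lid:** The catches resisted with up to about 15 N, then the force dropped at once and the lid went down to its home height (TCP 0.0508 m). In the last picture it lies level, with both catches upright; I did not measure their angles.
- **Final push:** It was steady at 10.4 N downward, about one kilogram. About 6 N of sideways force remained: my one correction for it did not help, and I left it.
- **Disagreements:** The camera estimates of the nest and lid positions differed by 1–3 mm between views. The scene camera's last lid and rib points were about 4–7 mm off. The height, the forces and the picture all agreed that the lid was home.
- **Other objects:** I touched nothing else, including the brown look-alike, but did not check the bystanders again at the end.

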